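# Block an uncut lens with the bridge press

### The arm

A 7-joint arm with a two-finger parallel gripper is mounted at the origin on a cart in front of the work surface, level with it; the furniture and walls round the work are solid. World frame = base frame: x ahead of the robot, y to its left, z up, the work surface at z = 0. Lengths are in mm, angles in rad, forces in N, time in s.
With the tool pointing down it reaches from about 400 to 875 mm from the base axis. Payload 4.4 kg.
Tool frame: the origin (TCP) lies between the finger pads; the fingertips stand 22 mm ahead of it and the grasp point (between the pads) lies 3 mm ahead of it; z points along the fingers, y is the line along which they close (so a half turn about z gives the same grasp; the last joint's range is limited). The gripper opens to 85 mm and grips with 20 to 120 N. Pads are 22 mm wide; open, the fingers measure 114 mm over their backs; the gripper's body (76 mm by 85 mm) begins 54 mm behind the grasp point. The pads swing forward as they close: fully open they stand 13 mm farther back than shut.
Start: joints at [1.077, 0.628, 0.038, 1.517, -0.027, 0.996, -0.02], TCP at [269.693, -591.425, 253.313] pointing down, gripper open.
Joint ranges: [-3.06, 3.06], [-0.37, 2.12], [-1.25, 1.32], [0.18, 2.47], [-1.1, 4.24], [0.23, 1.98], [-2.94, 2.94]. Speed limits (rad/s): [2.57, 2.57, 3.14, 3.14, 3.14, 3.14, 3.14].

### API

Orientations are given as [roll, pitch, yaw] about the fixed x, y, z axes, in that order (R = Rz(yaw) Ry(pitch) Rx(roll)).
In Python, from cell import ctrl gives the robot as it stands.
- The arm moves only by the tool step_arm, never from a script. Its argument "plan" is a list of rows, each an object of numbers: "dx", "dy", "dz": the shift along the tool's x, y, z scaled (see below); "ax", "ay", "az": the turn, a rotation vector about the tool's x, y, z scaled (see below); "gripper": the opening, from 0 (shut) to 1 (fully open). A call has 1 to 20 rows; each row shifts and turns the commanded pose from where the row before left it, along the tool's axes as they then stand; what a row does not reach is not made up. The controller multiplies each number of a shift by 0.3 m and each number of a turn by 90 degrees. A row lasts 1/8 s, in which the tool goes at most 62.5 mm and 10.7 degrees, less where a joint would pass 70% of its speed; a pose out of reach is approached as far as the arm can. A call with a number of a shift or a turn outside -1 to 1 is refused whole. A call with a gripper value outside its range is refused whole. The fingers move at their own pace and stop on an object; the grip force is fixed at half the most. Time passes only in rows, so rows that do not move let the fingers close. It gives the time, the measured TCP pose, the force, the opening and the grip force at its end, in the units of the state.
- ctrl.read_state(): the state, without advancing time (a new reading comes with each control period).
- ctrl.get_image(name): name is "scene" or "side" or "wrist"; returns a dict with "color" (384x512x3 uint8, red, green, blue), "range_z" (384x512 float32, mm along the optical axis (not along the pixel's ray), 0 where there is no reading), "fx", "fy", "cx", "cy" (pixels), "T" (4x4, takes a point from camera to world coordinates); the wrist camera has in their place "T_tool_cam" (4x4, takes a point from camera to tool coordinates, whose origin is the TCP and whose axes are the flange's). Camera axes: x right, y down, z forward; pixel columns grow to the right and rows downward; lengths in mm; the calibration is good to about 2 mm. A picture is of the moment at which its call begins: read the wrist's pose just before it.
- ctrl.finish_job(): hands the job in; it is judged then, once.
The state is a dict: "clock": time; "qpos": joint angles; "qd": joint speeds; "tau": joint torques, N m; "eef_pos": TCP position; "tool_rot": TCP orientation; "force": force on the tool from outside, world axes, zero at the start; "torque": the same for the moment, N m; "width": finger opening in mm; "gripper_force": force on a finger pad.
Only numpy, scipy, OpenCV 4.12 (cv2) and the standard library are available. Lean on these libraries where they do the work, as an engineer would, in place of code of your own. Each camera call takes 0.05 s, during which the arm holds its last target. There are 200 camera calls.

### The job

An uncut spectacle lens lies ready on the seat of the blocking stand: lay the press bridge (the flat bar with the knobbed plunger) across the stand's two pillars, over the lens, so that both pins stand in its slots and the bar sits fully down. Then push its spring-loaded knob straight down 14 mm, until the dark line round the stem is level with the top of the barrel and the block bears on the lens, and hold it there for two seconds or more while the adhesive takes, finishing the program while still holding the knob down at the line. Do not press hard on the lens, and leave the things round about alone.

Things in the scene. Friction and masses are not known exactly. Their poses are not given: they have to be found in the camera images.
- stand: Lens blocking stand, fixed: grey base plate 112 x 186 mm, its top 14 mm above the desk; black lens seat ring in its middle (82 mm outside, top 31.5 mm up); round aluminium pillars, 22 mm in diameter, at own y = -75 and +75 mm, with flat shoulders 46 mm above the desk and a pin on each. Origin: middle of the underside, on the desk; own y runs from pillar to pillar, z up.
- stand_seat (a point): Point midway between the two pillars at the height of their shoulders, 46 mm above the desk, straight over the lens's middle; axes as the stand's. The underside of the seated bridge is centred here. The steel pins on the shoulders (own y = -75 and +75 mm) are 8 mm in diameter for 7 mm, then taper to 3 mm at the tip, 15 mm above the shoulders.
- lens: Clear round lens blank, 70 mm in diameter, 9 mm high, domed side up, loose in the seat ring, its middle over the stand's middle. Origin: middle of its underside, 28.5 mm above the desk; its highest point is 37.5 mm above the desk, 8.5 mm below the seated bridge.
- bridge: Press bridge, loose, about 0.35 kg, lying flat on the desk: aluminium bar 34 mm wide (own x), 188 mm long with rounded corners (own y), 14 mm thick, a through slot (10 mm across the bar, 13 mm along it) at own y = -75 and +75 mm. A square barrel stands in its middle, the knob over that. Either way round will do. Origin: middle of the underside; z up.
- bridge_barrel (a point): Middle of the bridge's square guide barrel, 30 mm above the bar's underside; axes as the bridge's. The barrel is 32 x 32 mm and goes from 14 mm (the bar's top) to 46 mm above the underside; grip it from above across its flats (own x), the knob then stands between the fingers.
- plunger (a joint): Travel of the knob in m: 0 up, at rest; 0.018 fully home on the barrel. It springs back when let go. It takes 3 N to start, 5 N just before the block meets the lens (at 9.5 mm, bridge seated), then 1.75 N more per mm: about 15 N at 14 mm, 22 N at the end. At 14 mm the dark line round the 12 mm steel stem is level with the barrel's top.
- knob_top (a point): Middle of the top of the black round knob (27 mm in diameter, 12 mm thick); at rest 76 mm above the bridge's underside, so 122 mm above the desk with the bridge seated and the knob up, 108 mm with it pressed 14 mm.
- block: Lens block, 20 mm in diameter, a white adhesive pad as its lower face, sprung in the plunger's foot. At rest it is hidden in the hole in the bar's middle, its face 1 mm above the bar's underside; it goes down with the knob and is pushed back against its own spring once it meets the lens. Origin: on the plunger's axis, 1 mm below the pad's face.
- contact_case_1: Contact lens case with two screw caps, 28 x 62 x 16 mm, loose bystander. Origin: middle of its underside.
- cleaner_spray: Small blue spray bottle, 37 mm in diameter, 133 mm tall, loose bystander. Origin: middle of its underside.
- eye_drops_c: Small eye drop bottle, 25 mm in diameter, 65 mm tall, loose bystander. Origin: middle of its underside.
- pen_black: Black pen, 9 x 148 mm, loose bystander lying on the desk. Origin: middle of its underside.
Mind the look-alikes: they are no part of the job. There is more than one size of the lens; the one meant has the size given above.

How it is judged:
By the outcome, as a careful person would: the job done as asked, in the order asked, and still so for the second after the job is handed in, while the arm keeps its last pose, push and grip.
It also fails if it takes over 58 s, if anything falls off the work surface, if the arm or the gripper's body presses on something with over 40 N, if the wrist force passes 120 N, or if a joint passes its speed limit or range.

## Working session

There is one attempt and no reset: what is moved stays moved. The work goes in short steps, Python scripts to look and compute and a tool call to move; the robot and the scene stay as the last step left them, time stands still between calls to the robot, and variables do not carry over. Pictures are saved under pics/ and viewed, at most 10 in all, crops included, and the job is handed in when it is done.

Besides the shell and the picture viewer there is one more tool, called in YAML: its name, and indented under it one key for each argument. step_arm: Moves the arm, as the interface text tells. Shifts and turns lie within -1 to 1; 1 stands for 0.3 m of shift or 90 degrees of turn. Its arguments: {"type":"object","properties":{"plan":{"type":"array"}},"required":["plan"]}

```bash
mkdir -p pics; cat > h.py <<'E'
from cell import ctrl
import numpy as np, cv2
def shot(n,f):
    s=ctrl.read_state(); im=ctrl.get_image(n)
    np.savez(f'pics/{f}.npz',**{k:np.array(v) for k,v in im.items()},eef=s['eef_pos'],rot=s['tool_rot'])
    cv2.imwrite(f'pics/{f}.png',im['color'][:,:,::-1]); return im,s
E
python3 - <<'E'
from h import *
for n in('scene','side'):
    im,s=shot(n,n); print(n,im['T'].round(3).tolist(),im['fx'],im['cx'],im['cy'])
print(s)
a=[cv2.imread(f'pics/{n}.png') for n in('scene','side')]
E
```

```text
scene [[-0.852, -0.282, 0.442, 66.79], [-0.524, 0.431, -0.735, 605.729], [0.017, -0.857, -0.515, 655.522], [0.0, 0.0, 0.0, 1.0]] 433.62228363429654 259.3684055214208 190.86186451446247
side [[0.981, -0.094, 0.169, 374.992], [-0.191, -0.345, 0.919, -1256.903], [-0.028, -0.934, -0.357, 472.646], [0.0, 0.0, 0.0, 1.0]] 420.36261814857056 248.90796224310816 193.75924071617754
{'clock': 0.05, 'qpos': array([ 1.07720789,  0.62931035,  0.03848266,  1.5183407 , -0.0269863 ,
        0.99631782, -0.02001887]), 'qd': array([-8.60997573e-07, -1.70629901e-03,  1.92047543e-04, -3.72057770e-03,
        1.74506309e-03, -1.86169126e-03, -8.88324234e-04]), 'tau': array([ 1.74782228e-03, -5.65054321e+01,  1.23114679e+00, -1.94196957e+01,
        1.11904065e-02,  5.38102118e-03, -1.21018255e-05]), 'eef_pos': array([ 269.42436224, -590.90404633,  252.42172577]), 'tool_rot': array([-3.13973631e+00,  5.76707236e-05,  4.27744765e-01]), 'force': array([ 0.3414352 ,  0.36500788, -0.0887731 ]), 'torque': array([ 0.06818233, -0.00051222, -0.03880471]), 'gripper_force': 0.0, 'width': 85.2766731822828}
```

View pics/scene.png

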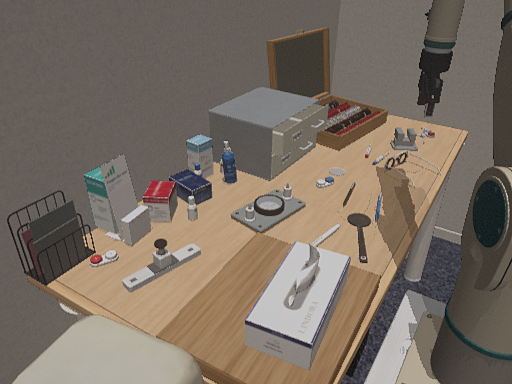

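View pics/side.png

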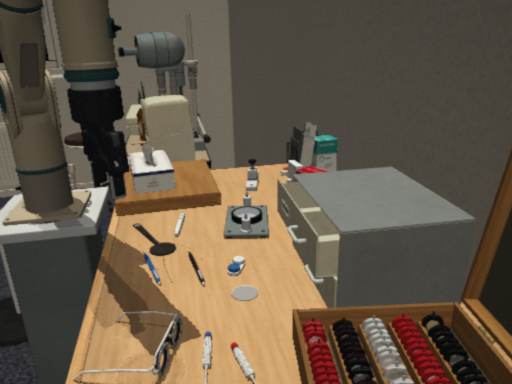

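The scene view shows the bridge around (160,262) and the stand around (268,208), with pillars near (250,212) and (287,190). Next I enlarge this area.

```bash
python3 - <<'E'
from h import *
d=np.load('pics/scene.npz')
c=d['color'][150:300,110:310,::-1]; cv2.imwrite('pics/c.png',cv2.resize(c,None,fx=4,fy=4,interpolation=cv2.INTER_CUBIC))
v,u=np.mgrid[:384,:512]; z=d['range_z']
P=np.stack([(u-d['cx'])/d['fx']*z,(v-d['cy'])/d['fy']*z,z],-1)@d['T'][:3,:3].T+d['T'][:3,3]
for n,(uu,vv) in dict(knob=(160,243),bar0=(130,281),bar1=(195,251),pilL=(250,209),pilR=(287,187),ring=(268,203)).items(): print(n,P[vv,uu].round(1))
H=P[...,2]
r=np.zeros_like(H,bool); r[235:295,120:205]=1
m=r&(abs(H-14)<5)&(z>0); q=P[m][:,:2].astype(np.float32)
print('bar',m.sum(),cv2.minAreaRect(q))
m=r&(abs(H-76)<4)&(z>0); print('knob',m.sum(),P[m].mean(0),np.ptp(P[m],0))
r[:]=0; r[185:232,230:308]=1
m=r&(abs(H-14)<4); print('plate',m.sum(),cv2.minAreaRect(P[m][:,:2].astype(np.float32)))
m=r&(H>42)&(H<64); 
for s in (u<268,u>268):
  print('pillar',(m&s).sum(),P[m&s].mean(0),np.ptp(P[m&s],0))
E
```

```text
knob [629.3  80.4  75.2]
bar0 [651.7 156.7  14.5]
bar1 [598.9   4.8  15.3]
pilL [ 560.6 -171.7   48.2]
pilR [ 534.8 -321.3   47.7]
ring [ 546.5 -238.4   35.5]
bar 895 ((700.7741088867188, 57.956214904785156), (189.41392517089844, 179.03549194335938), 75.36907958984375)
knob 87 [631.03848032  77.62683628  75.66195699] [26.08180549 26.75413136  6.45857866]
plate 943 ((551.0486450195312, -249.89125061035156), (187.38548278808594, 114.48104095458984), 78.25513458251953)
pillar 48 [ 563.98204189 -174.4651984    48.33597718] [22.93418573 19.07169038 18.76388921]
pillar 34 [ 533.77231019 -321.56382648   46.52071722] [21.17758502 19.44483697 12.06118641]
```

View pics/c.png

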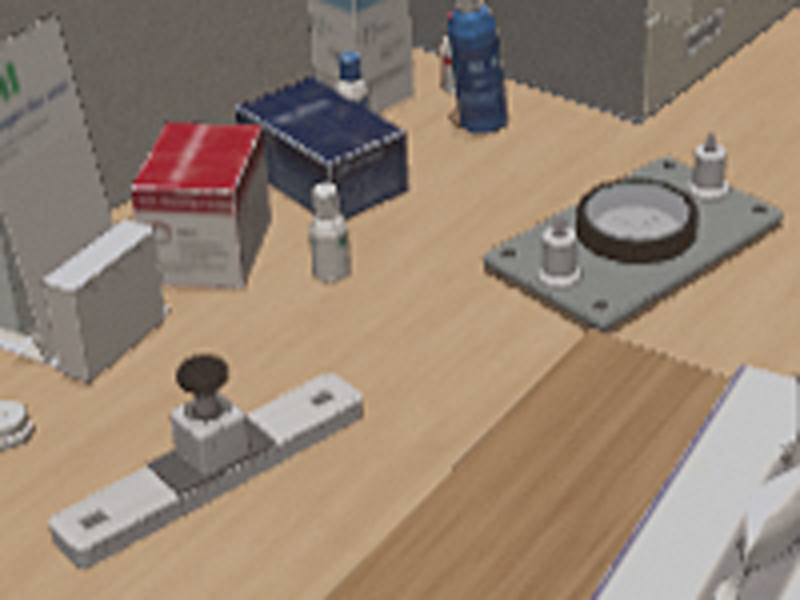

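```bash
python3 - <<'E'
from h import *
v,u=np.mgrid[:384,:512]
A=np.array([269,-591.]);B=np.array([630,79.]);C=np.array([550,-249.])
for n in('scene','side'):
    d=np.load(f'pics/{n}.npz'); z=d['range_z']
    P=(np.stack([(u-d['cx'])/d['fx']*z,(v-d['cy'])/d['fy']*z,z],-1)@d['T'][:3,:3].T+d['T'][:3,3])[z>0]
    for a,b in((A,B),(B,C)):
        t=np.clip((P[:,:2]-a)@(b-a)/((b-a)@(b-a)),0,1); dist=np.linalg.norm(P[:,:2]-a-t[:,None]*(b-a),axis=1)
        m=(dist<110)&(P[:,2]>25)&(P[:,2]<700)
        for lo in np.arange(0,1,.1):
            k=m&(t>=lo)&(t<lo+.1)
            if k.any(): i=np.argmax(np.where(k,P[:,2],0)); print(n,lo.round(1),P[i].round())
E
```

```text
scene 0.0 [ 245. -560.  525.]
scene 0.4 [ 533. -323.   60.]
scene 0.5 [ 550. -239.   40.]
scene 0.6 [ 565. -178.   61.]
scene 0.7 [483. -25.  46.]
scene 0.8 [483. -13.  45.]
scene 0.9 [637.  68.  78.]
scene 0.0 [636.  82.  78.]
scene 0.3 [495. -17.  43.]
scene 0.4 [484. -56.  44.]
scene 0.5 [488. -71.  45.]
scene 0.6 [ 478. -104.   45.]
scene 0.7 [ 565. -178.   61.]
scene 0.8 [ 560. -185.   48.]
scene 0.9 [ 550. -239.   40.]
side 0.0 [ 305. -585.  522.]
side 0.4 [ 536. -323.   61.]
side 0.5 [ 546. -250.   41.]
side 0.6 [ 565. -180.   61.]
side 0.7 [465. -86.  46.]
side 0.8 [464.  -1.  46.]
side 0.9 [624.  77.  79.]
side 0.0 [624.  77.  79.]
side 0.3 [493. -21.  43.]
side 0.4 [494. -36.  45.]
side 0.5 [490. -73.  45.]
side 0.6 [ 486. -108.   46.]
side 0.7 [ 565. -180.   61.]
side 0.8 [ 558. -183.   48.]
side 0.9 [ 555. -244.   40.]
```

step_arm:
  plan:
    - {"dz":-0.1,"gripper":1}
    - {"dz":-0.1,"gripper":1}

```text
invalid input
```

step_arm:
  plan:
    - {"dx":0.109,"dy":-0.083,"dz":-0.007,"ax":0,"ay":0,"az":0,"gripper":1}
    - {"dx":0.109,"dy":-0.083,"dz":-0.007,"ax":0,"ay":0,"az":0,"gripper":1}
    - {"dx":0.109,"dy":-0.083,"dz":-0.007,"ax":0,"ay":0,"az":0,"gripper":1}
    - {"dx":0.109,"dy":-0.083,"dz":-0.007,"ax":0,"ay":0,"az":0,"gripper":1}
    - {"dx":0.109,"dy":-0.083,"dz":-0.007,"ax":0,"ay":0,"az":0,"gripper":1}
    - {"dx":0.109,"dy":-0.083,"dz":-0.007,"ax":0,"ay":0,"az":0,"gripper":1}
    - {"dx":0.109,"dy":-0.083,"dz":-0.007,"ax":0,"ay":0,"az":0,"gripper":1}
    - {"dx":0.109,"dy":-0.083,"dz":-0.007,"ax":0,"ay":0,"az":0,"gripper":1}
    - {"dx":0.109,"dy":-0.083,"dz":-0.007,"ax":0,"ay":0,"az":0,"gripper":1}

```text
clock: 1.23
eef_pos: [444.9, -264.1, 272.1]
tool_rot: [-3.141, 0.0, 0.428]
force: [0.5, 0.1, 0.3]
width: 85.1
gripper_force: 0.0
```

step_arm:
  plan:
    - {"dx":0.103,"dy":0.029,"dz":0,"ax":0,"ay":0,"az":0,"gripper":1}
    - {"dx":0.103,"dy":0.029,"dz":0,"ax":0,"ay":0,"az":0,"gripper":1}
    - {"dx":0.103,"dy":0.029,"dz":0,"ax":0,"ay":0,"az":0,"gripper":1}
    - {"dx":0,"dy":0,"dz":0,"ax":0,"ay":0,"az":-0.1,"gripper":1}
    - {"dx":0,"dy":0,"dz":0,"ax":0,"ay":0,"az":-0.1,"gripper":1}
    - {"dx":0,"dy":0,"dz":0,"ax":0,"ay":0,"az":-0.1,"gripper":1}
    - {"dx":0,"dy":0,"dz":0,"ax":0,"ay":0,"az":-0.1,"gripper":1}
    - {"dx":0,"dy":0,"dz":0,"ax":0,"ay":0,"az":-0.1,"gripper":1}
    - {"dx":0,"dy":0,"dz":0,"ax":0,"ay":0,"az":-0.1,"gripper":1}
    - {"dx":0,"dy":0,"dz":0,"ax":0,"ay":0,"az":0,"gripper":1}
    - {"dx":0,"dy":0,"dz":0,"ax":0,"ay":0,"az":0,"gripper":1}

```text
clock: 2.6
eef_pos: [539.5, -250.8, 272.0]
tool_rot: [-3.141, -0.0, 1.367]
force: [1.2, -0.2, -0.1]
width: 85.3
gripper_force: 0.0
```

```bash
python3 - <<'E'
from h import *
im,s=shot('wrist','w1'); print(s['eef_pos'],s['tool_rot'],s['qpos'],im['T_tool_cam'].round(3).tolist(),im['fx'])
E
```

```text
[ 539.49986988 -250.7838456   271.99278991] [-3.14113387e+00 -6.71473837e-05  1.36748015e+00] [ 0.54272975  0.53643706 -0.24251232  1.64971642  0.14891688  0.97404299
  0.0457333 ] [[-0.0, -0.95, -0.314, 81.026], [1.0, -0.0, 0.001, 1.984], [-0.001, -0.314, 0.95, -120.695], [0.0, 0.0, 0.0, 1.0]] 274.7937208012506
```

View pics/w1.png

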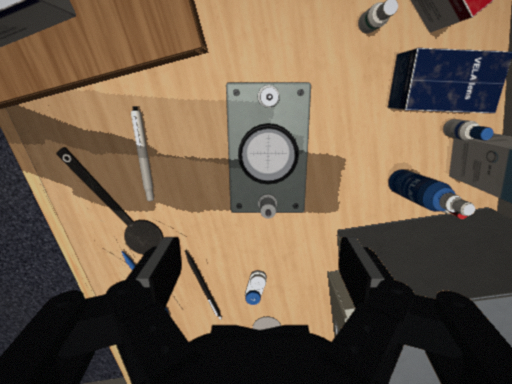

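The wrist view shows the stand head on: pins near (268,96) and (268,209), ring centre near (268,153).

```bash
cat >> h.py <<'E'
from scipy.spatial.transform import Rotation as R
def wT(d):
    T=np.eye(4); T[:3,:3]=R.from_euler('xyz',d['rot']).as_matrix(); T[:3,3]=d['eef']; return T@d['T_tool_cam']
def cloud(d):
    v,u=np.mgrid[:384,:512]; z=d['range_z']; T=wT(d)
    return np.stack([(u-d['cx'])/d['fx']*z,(v-d['cy'])/d['fy']*z,z],-1)@T[:3,:3].T+T[:3,3]
def onz(d,u,v,z):
    T=wT(d); r=T[:3,:3]@np.array([(u-d['cx'])/d['fx'],(v-d['cy'])/d['fy'],1]); return (T[:3,3]+r*(z-T[2,3])/r[2]).round(1)
E
python3 - <<'E'
from h import *
d=np.load('pics/w1.npz'); P=cloud(d); H=P[...,2]
r=np.zeros(H.shape,bool); r[75:222,218:318]=1
print('desk',H[230:240,200:230].mean())
m=(r&(abs(H-14)<4)).astype(np.uint8); m=cv2.morphologyEx(m,cv2.MORPH_OPEN,np.ones((3,3)))>0
print(cv2.minAreaRect(P[m][:,:2].astype(np.float32)))
v,u=np.mgrid[:384,:512]
for n,k in (('top',v<125),('bot',v>185)):
    m=r&k&(abs(H-46)<3); print(n,m.sum(),cv2.minEnclosingCircle(P[m][:,:2].astype(np.float32)),H[m].mean())
m=r&(abs(H-31.5)<2.5); print('ring',cv2.minEnclosingCircle(P[m][:,:2].astype(np.float32)),m.sum())
print(onz(d,268,153,37),onz(d,268.5,97,60),onz(d,268,211,60))
a=d['color'][80:110,250:290,::-1];b=d['color'][190:220,250:290,::-1]
c=np.vstack([a,b]);cv2.imwrite('pics/c1.png',cv2.resize(c,None,fx=10,fy=10,interpolation=cv2.INTER_CUBIC))
E
```

```text
desk 1.10523341470655
((553.181640625, -250.0250244140625), (184.15322875976562, 111.77757263183594), 78.34019470214844)
top 225 ((567.963623046875, -177.11557006835938), 10.911388397216797) 45.975415983747794
bot 149 ((537.6876220703125, -323.67706298828125), 11.078137397766113) 46.04362837591568
ring ((547.1475830078125, -265.2882995605469), 56.68403244018555) 1582
[ 553.8 -246.5   37. ] [ 567.2 -177.4   60. ] [ 539.1 -317.7   60. ]
```

View pics/c1.png

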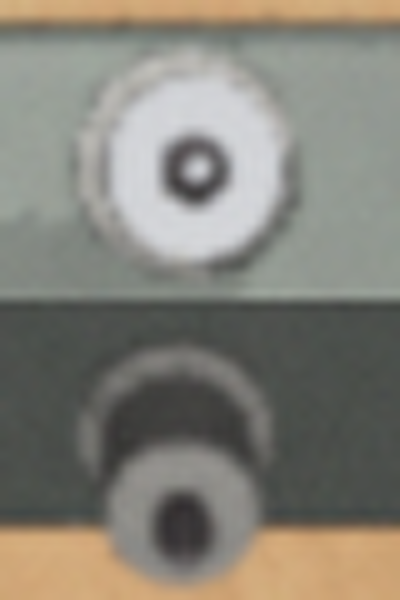

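step_arm:
  plan:
    - {"dx":0.11,"dy":0.01,"dz":0,"ax":0,"ay":0,"az":0,"gripper":1}
    - {"dx":0.11,"dy":0.01,"dz":0,"ax":0,"ay":0,"az":0,"gripper":1}
    - {"dx":0.11,"dy":0.01,"dz":0,"ax":0,"ay":0,"az":0,"gripper":1}
    - {"dx":0.11,"dy":0.01,"dz":0,"ax":0,"ay":0,"az":0,"gripper":1}
    - {"dx":0.11,"dy":0.01,"dz":0,"ax":0,"ay":0,"az":0,"gripper":1}
    - {"dx":0.11,"dy":0.01,"dz":0,"ax":0,"ay":0,"az":0,"gripper":1}
    - {"dx":0.11,"dy":0.01,"dz":0,"ax":0,"ay":0,"az":0,"gripper":1}
    - {"dx":0.11,"dy":0.01,"dz":0,"ax":0,"ay":0,"az":0,"gripper":1}
    - {"dx":0,"dy":0,"dz":0,"ax":0,"ay":0,"az":0.086,"gripper":1}
    - {"dx":0,"dy":0,"dz":0,"ax":0,"ay":0,"az":0,"gripper":1}
    - {"dx":0,"dy":0,"dz":0,"ax":0,"ay":0,"az":0,"gripper":1}

```text
clock: 4.03
eef_pos: [615.7, 2.6, 272.2]
tool_rot: [3.142, 0.001, 1.236]
force: [-0.3, -0.7, -0.5]
width: 85.8
gripper_force: 0.0
```

```bash
python3 - <<'E'
from h import *
im,s=shot('wrist','w2'); print(s['eef_pos'],s['tool_rot'],s['qpos'])
E
```

```text
[615.68356812   2.59867904 272.19784316] [3.14150024e+00 5.99135820e-04 1.23586332e+00] [ 0.08365955  0.56499817 -0.21603441  1.59142227  0.13749142  1.00024174
 -0.50915776]
```

View pics/w2.png

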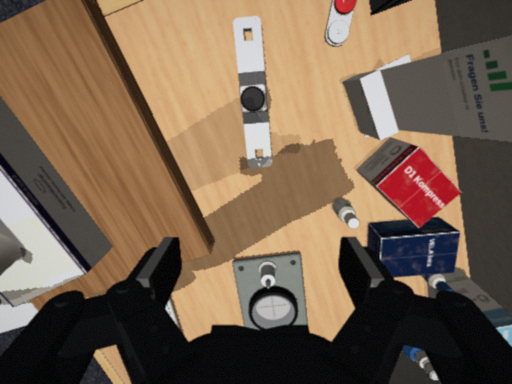

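The crop resolves both pillar tops clearly. The second wrist view shows the bridge: knob (252,99), slots near (250,34) and (260,155).

```bash
cat >> h.py <<'E'
def bar(f,box,zb=0):
    d=np.load(f'pics/{f}.npz'); P=cloud(d); H=P[...,2]-zb; r=np.zeros(H.shape,bool); r[box[0]:box[1],box[2]:box[3]]=1
    m=r&(abs(H-14)<3); q=P[m][:,:2]; print('bar',m.sum(),cv2.minAreaRect(q.astype(np.float32)))
    m=r&(abs(H-46)<3); print('barrel',m.sum(),cv2.minAreaRect(P[m][:,:2].astype(np.float32)))
    m=r&(abs(H-76)<3); print('knob',m.sum(),cv2.minEnclosingCircle(P[m][:,:2].astype(np.float32)),H[m].mean())
E
python3 - <<'E'
from h import *
bar('w2',(5,180,225,285))
d=np.load('pics/w2.npz'); print(onz(d,250,34,14),onz(d,260,155,14),onz(d,252.5,98.5,76))
d=np.load('pics/w1.npz'); print('pillars',onz(d,269.5,96.5,46),onz(d,268.2,208.5,46))
E
```

```text
bar 2698 ((634.962158203125, 76.73423767089844), (188.1938934326172, 34.07025909423828), 75.97604370117188)
barrel 179 ((634.8256225585938, 76.69691467285156), (31.33262062072754, 31.473405838012695), 75.84996032714844)
knob 497 ((634.8533325195312, 76.63197326660156), 13.657670021057129) 75.82179488184005
[656.2 148.3  14. ] [618.1   1.3  14. ] [635.4  76.4  76. ]
pillars [ 568.9 -177.3   46. ] [ 539.3 -320.2   46. ]
```

step_arm:
  plan:
    - {"dx":0,"dy":0,"dz":0,"ax":0,"ay":0,"az":-0.057,"gripper":1}
    - {"dx":0.085,"dy":0.0007,"dz":0,"ax":0,"ay":0,"az":0,"gripper":1}
    - {"dx":0.085,"dy":0.0007,"dz":0,"ax":0,"ay":0,"az":0,"gripper":1}
    - {"dx":0.085,"dy":0.0007,"dz":0,"ax":0,"ay":0,"az":0,"gripper":1}
    - {"dx":0,"dy":0,"dz":0.1,"ax":0,"ay":0,"az":0,"gripper":1}
    - {"dx":0,"dy":0,"dz":0.1,"ax":0,"ay":0,"az":0,"gripper":1}
    - {"dx":0,"dy":0,"dz":0.1,"ax":0,"ay":0,"az":0,"gripper":1}
    - {"dx":0,"dy":0,"dz":0.1,"ax":0,"ay":0,"az":0,"gripper":1}
    - {"dx":0,"dy":0,"dz":0.1,"ax":0,"ay":0,"az":0,"gripper":1}
    - {"dx":0,"dy":0,"dz":0,"ax":0,"ay":0,"az":0,"gripper":1}
    - {"dx":0,"dy":0,"dz":0,"ax":0,"ay":0,"az":0,"gripper":1}

```text
clock: 5.45
eef_pos: [635.8, 77.1, 123.3]
tool_rot: [3.14, -0.001, 1.324]
force: [0.7, 0.1, -0.7]
width: 85.5
gripper_force: 0.0
```

step_arm:
  plan:
    - {"dx":0,"dy":-0.003,"dz":0.07,"ax":0,"ay":0,"az":0,"gripper":1}
    - {"dx":0,"dy":0,"dz":0.07,"ax":0,"ay":0,"az":0,"gripper":1}
    - {"dx":0,"dy":0,"dz":0.07,"ax":0,"ay":0,"az":0,"gripper":1}
    - {"dx":0,"dy":0,"dz":0.07,"ax":0,"ay":0,"az":0,"gripper":1}
    - {"dx":0,"dy":0,"dz":0,"ax":0,"ay":0,"az":0,"gripper":1}
    - {"dx":0,"dy":0,"dz":0,"ax":0,"ay":0,"az":0,"gripper":0}
    - {"dx":0,"dy":0,"dz":0,"ax":0,"ay":0,"az":0,"gripper":0}
    - {"dx":0,"dy":0,"dz":0,"ax":0,"ay":0,"az":0,"gripper":0}
    - {"dx":0,"dy":0,"dz":0,"ax":0,"ay":0,"az":0,"gripper":0}
    - {"dx":0,"dy":0,"dz":0,"ax":0,"ay":0,"az":0,"gripper":0}
    - {"dx":0,"dy":0,"dz":0,"ax":0,"ay":0,"az":0,"gripper":0}
    - {"dx":0,"dy":0,"dz":0,"ax":0,"ay":0,"az":0,"gripper":0}

```text
clock: 6.95
eef_pos: [634.6, 77.6, 39.1]
tool_rot: [3.141, -0.0, 1.325]
force: [-1.6, -0.4, 6.7]
width: 30.9
gripper_force: 62.1
```

step_arm:
  plan:
    - {"dx":0,"dy":0,"dz":-0.02,"ax":0,"ay":0,"az":0,"gripper":0}
    - {"dx":0,"dy":0,"dz":-0.04,"ax":0,"ay":0,"az":0,"gripper":0}
    - {"dx":0,"dy":0,"dz":-0.07,"ax":0,"ay":0,"az":0,"gripper":0}
    - {"dx":0,"dy":0,"dz":-0.07,"ax":0,"ay":0,"az":0,"gripper":0}
    - {"dx":0,"dy":0,"dz":-0.07,"ax":0,"ay":0,"az":0,"gripper":0}
    - {"dx":0,"dy":0,"dz":-0.06,"ax":0,"ay":0,"az":-0.0267,"gripper":0}
    - {"dx":0,"dy":0,"dz":0,"ax":0,"ay":0,"az":0,"gripper":0}
    - {"dx":0,"dy":0,"dz":0,"ax":0,"ay":0,"az":0,"gripper":0}

```text
clock: 7.95
eef_pos: [633.8, 77.3, 137.2]
tool_rot: [-3.141, 0.0, 1.366]
force: [-0.4, 0.0, -3.7]
width: 31.2
gripper_force: 61.0
```

```bash
python3 - <<'E'
from h import *
im,s=shot('wrist','w3'); print(s['eef_pos'],s['tool_rot'],s['width'],s['force'])
E
```

```text
[633.8204089   77.26419717 137.22532983] [-3.14126699e+00  2.79676504e-04  1.36587595e+00] 31.187277812098962 [-0.38792174  0.01052099 -3.70204648]
```

View pics/w3.png

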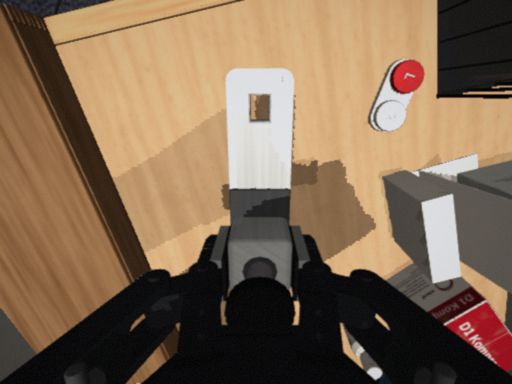

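The bridge is held square in the fingers, its far slot at (260,107).

```bash
cat >> h.py <<'E'
def held(f):
    d=np.load(f'pics/{f}.npz'); P=cloud(d); A=R.from_euler('xyz',d['rot']).as_matrix()
    Q=(P-d['eef'])@A   # tool coords
    m=np.zeros(Q.shape[:2],bool); m[60:185,215:305]=1; m&=abs(Q[...,2]-25)<12
    q=Q[m]; print('bar pts',m.sum(),'zmed',np.median(q[:,2]))
    c=np.linalg.lstsq(np.c_[q[:,:2],np.ones(len(q))],q[:,2],rcond=None)[0]; print('plane z=ax+by+c',c.round(4))
    ys=[]
    for x in np.arange(30,92,4):
        k=q[abs(q[:,0]-x)<2]
        if len(k)>10: ys.append((x,(k[:,1].min()+k[:,1].max())/2))
    p=np.polyfit(*np.array(ys).T,1); print('centre line y=',p.round(4),'end x',q[:,0].max())
    return d,c
E
python3 - <<'E'
from h import *
d,c=held('w3')
p=onz(d,260,107.5,d['eef'][2]-np.median(24)); A=R.from_euler('xyz',d['rot']).as_matrix(); print('slot tool',(p-d['eef'])@A)
E
```

```text
bar pts 7061 zmed 25.05595846956277
plane z=ax+by+c [2.40000e-03 2.00000e-04 2.49492e+01]
centre line y= [1.3000e-03 1.8339e+00] end x 93.11525734418825
slot tool [74.36561013  2.30422377 24.00378332]
```

step_arm:
  plan:
    - {"dx":-0.04,"dy":-0.0035,"dz":0,"ax":0,"ay":0,"az":0,"gripper":0}
    - {"dx":-0.08,"dy":-0.0035,"dz":0,"ax":0,"ay":0,"az":0,"gripper":0}
    - {"dx":-0.08,"dy":-0.0035,"dz":0,"ax":0,"ay":0,"az":0,"gripper":0}
    - {"dx":-0.08,"dy":-0.0035,"dz":0,"ax":0,"ay":0,"az":0,"gripper":0}
    - {"dx":-0.08,"dy":-0.0035,"dz":0,"ax":0,"ay":0,"az":0,"gripper":0}
    - {"dx":-0.08,"dy":-0.0035,"dz":0,"ax":0,"ay":0,"az":0,"gripper":0}
    - {"dx":-0.08,"dy":-0.0035,"dz":0,"ax":0,"ay":0,"az":0,"gripper":0}
    - {"dx":-0.08,"dy":-0.0035,"dz":0,"ax":0,"ay":0,"az":0,"gripper":0}
    - {"dx":-0.08,"dy":-0.0035,"dz":0,"ax":0,"ay":0,"az":0,"gripper":0}
    - {"dx":-0.08,"dy":-0.0035,"dz":0,"ax":0,"ay":0,"az":0,"gripper":0}
    - {"dx":-0.08,"dy":-0.0035,"dz":0,"ax":0,"ay":0,"az":0,"gripper":0}
    - {"dx":-0.08,"dy":-0.0035,"dz":0,"ax":0,"ay":0,"az":0,"gripper":0}
    - {"dx":-0.08,"dy":-0.0035,"dz":0,"ax":0,"ay":0,"az":0,"gripper":0}
    - {"dx":-0.08,"dy":-0.0035,"dz":0,"ax":0,"ay":0,"az":0,"gripper":0}
    - {"dx":-0.04,"dy":0,"dz":0,"ax":0,"ay":0,"az":0,"gripper":0}
    - {"dx":0,"dy":0,"dz":0.04,"ax":0,"ay":0,"az":0,"gripper":0}
    - {"dx":0,"dy":0,"dz":0.04,"ax":0,"ay":0,"az":0,"gripper":0}
    - {"dx":0,"dy":0,"dz":0,"ax":0,"ay":0,"az":0,"gripper":0}
    - {"dx":0,"dy":0,"dz":0,"ax":0,"ay":0,"az":0,"gripper":0}

```text
clock: 10.38
eef_pos: [552.0, -247.6, 113.0]
tool_rot: [-3.141, -0.0, 1.368]
force: [0.1, -0.4, -3.6]
width: 31.3
gripper_force: 61.0
```

```bash
python3 - <<'E'
from h import *
im,s=shot('wrist','w4'); print(s['eef_pos'],s['tool_rot'],s['width'],s['force'])
im2,_=shot('scene','s4')
a=cv2.resize(im['color'][70:180,210:310,::-1],(400,440),interpolation=cv2.INTER_CUBIC)
b=cv2.resize(im2['color'][160:250,220:310,::-1],(400,440),interpolation=cv2.INTER_CUBIC)
cv2.imwrite('pics/c4.png',np.hstack([a,b])); held('w4')
E
```

```text
[ 551.97315492 -247.61875827  113.02788527] [-3.14137016e+00 -4.84787290e-04  1.36802825e+00] 31.26081467662155 [ 0.08639448 -0.42130878 -3.58184865]
bar pts 7087 zmed 25.02602071469818
plane z=ax+by+c [ 2.00000e-03 -1.40000e-03  2.49565e+01]
centre line y= [0.0021 1.7841] end x 93.12056029566608
```

View pics/c4.png

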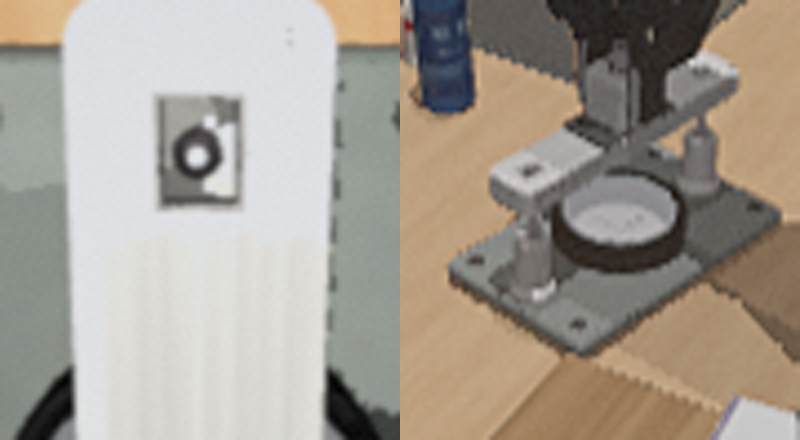

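The forward pin sits centred in the slot (crop (198,152)), and the rear pin lines up in the scene view. I lower it now.

step_arm:
  plan:
    - {"dx":-0.004,"dy":0,"dz":0.02,"ax":0,"ay":0,"az":0,"gripper":0}
    - {"dx":0,"dy":0,"dz":0.02,"ax":0,"ay":0,"az":0,"gripper":0}
    - {"dx":0,"dy":0,"dz":0.015,"ax":0,"ay":0,"az":0,"gripper":0}
    - {"dx":0,"dy":0,"dz":0.01,"ax":0,"ay":0,"az":0,"gripper":0}
    - {"dx":0,"dy":0,"dz":0,"ax":0,"ay":0,"az":0,"gripper":0}
    - {"dx":0,"dy":0,"dz":0,"ax":0,"ay":0,"az":0,"gripper":0}

```text
clock: 11.22
eef_pos: [551.5, -249.8, 93.8]
tool_rot: [3.141, 0.0, 1.367]
force: [-0.2, -0.5, -3.1]
width: 31.2
gripper_force: 60.9
```

step_arm:
  plan:
    - {"dx":0,"dy":0,"dz":0.008,"ax":0,"ay":0,"az":0,"gripper":0}
    - {"dx":0,"dy":0,"dz":0.008,"ax":0,"ay":0,"az":0,"gripper":0}
    - {"dx":0,"dy":0,"dz":0.006,"ax":0,"ay":0,"az":0,"gripper":0}
    - {"dx":0,"dy":0,"dz":0,"ax":0,"ay":0,"az":0,"gripper":0}
    - {"dx":0,"dy":0,"dz":0,"ax":0,"ay":0,"az":0,"gripper":0}

```text
clock: 11.85
eef_pos: [551.5, -249.8, 87.1]
tool_rot: [3.141, -0.0, 1.367]
force: [-0.2, -0.0, -3.4]
width: 31.2
gripper_force: 61.0
```

step_arm:
  plan:
    - {"dx":0,"dy":0,"dz":0.003,"ax":0,"ay":0,"az":0,"gripper":0}
    - {"dx":0,"dy":0,"dz":0.003,"ax":0,"ay":0,"az":0,"gripper":0}
    - {"dx":0,"dy":0,"dz":0.002,"ax":0,"ay":0,"az":0,"gripper":0}
    - {"dx":0,"dy":0,"dz":0,"ax":0,"ay":0,"az":0,"gripper":0}
    - {"dx":0,"dy":0,"dz":0,"ax":0,"ay":0,"az":0,"gripper":0}

```text
clock: 12.48
eef_pos: [551.4, -249.7, 85.1]
tool_rot: [3.141, 0.0, 1.367]
force: [-1.3, 0.5, 2.3]
width: 30.8
gripper_force: 61.6
```

step_arm:
  plan:
    - {"dx":0,"dy":0,"dz":0,"ax":0,"ay":0,"az":0,"gripper":1}
    - {"dx":0,"dy":0,"dz":0,"ax":0,"ay":0,"az":0,"gripper":1}
    - {"dx":0,"dy":0,"dz":0,"ax":0,"ay":0,"az":0,"gripper":1}
    - {"dx":0,"dy":0,"dz":0,"ax":0,"ay":0,"az":0,"gripper":1}
    - {"dx":0,"dy":0,"dz":0,"ax":0,"ay":0,"az":0,"gripper":1}
    - {"dx":0,"dy":0,"dz":-0.03,"ax":0,"ay":0,"az":0,"gripper":1}
    - {"dx":0,"dy":0,"dz":-0.08,"ax":0,"ay":0,"az":0,"gripper":1}
    - {"dx":0,"dy":0,"dz":-0.1,"ax":0,"ay":0,"az":0,"gripper":1}
    - {"dx":-0.12,"dy":0,"dz":-0.1,"ax":0,"ay":0,"az":0,"gripper":1}
    - {"dx":-0.12,"dy":0,"dz":-0.1,"ax":0,"ay":0,"az":0,"gripper":0}
    - {"dx":0,"dy":0,"dz":0,"ax":0,"ay":0,"az":0,"gripper":0}
    - {"dx":0,"dy":0,"dz":0,"ax":0,"ay":0,"az":0,"gripper":0}

```text
clock: 13.98
eef_pos: [536.7, -319.4, 207.8]
tool_rot: [-3.142, -0.001, 1.367]
force: [0.0, 0.4, -0.5]
width: 32.3
gripper_force: 0.0
```

```bash
python3 - <<'E'
from h import *
im,s=shot('wrist','w5'); print(s['eef_pos'],s['tool_rot'],s['width'],s['force'])
bar('w5',(0,300,180,340),46)
d=np.load('pics/w5.npz'); P=cloud(d); H=P[...,2]; m=np.zeros(H.shape,bool); m[0:300,180:340]=1; m&=abs(H-60)<3; p=P[m]
print('plane',np.linalg.lstsq(np.c_[p[:,:2]-[552.8,-250.4],np.ones(len(p))],p[:,2],rcond=None)[0])
cv2.imwrite('pics/c5.png',cv2.resize(im['color'][:260,130:380,::-1],None,fx=2.2,fy=2.2,interpolation=cv2.INTER_CUBIC))
E
```

```text
[ 536.70428065 -319.39651231  207.82595162] [-3.14151184e+00 -9.30427985e-04  1.36687630e+00] 32.256363355095516 [ 0.02838429  0.38437526 -0.53621831]
bar 4937 ((552.3832397460938, -254.89598083496094), (180.57286071777344, 34.07040023803711), 78.27825164794922)
barrel 314 ((568.0636596679688, -327.5148620605469), (37.63501739501953, 193.48779296875), 10.80815315246582)
knob 1117 ((553.1884765625, -251.06613159179688), 13.902386665344238) 75.80356196475381
plane [ 7.59080460e-04 -6.80575599e-04  6.03341873e+01]
```

View pics/c5.png

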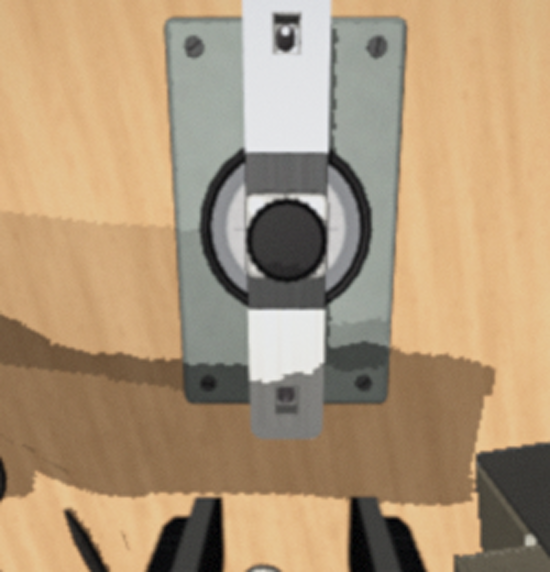

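Both pins stand in the slots and the bar is level at 60.3 mm, so the bridge is seated. Next I close the fingers and go over the knob.

step_arm:
  plan:
    - {"dx":0.08,"dy":0,"dz":0,"ax":0,"ay":0,"az":0,"gripper":0}
    - {"dx":0.08,"dy":0,"dz":0,"ax":0,"ay":0,"az":0,"gripper":0}
    - {"dx":0.0745,"dy":0.001,"dz":0,"ax":0,"ay":0,"az":0,"gripper":0}
    - {"dx":0,"dy":0,"dz":0.07,"ax":0,"ay":0,"az":0,"gripper":0}
    - {"dx":0,"dy":0,"dz":0.07,"ax":0,"ay":0,"az":0,"gripper":0}
    - {"dx":0,"dy":0,"dz":0.04,"ax":0,"ay":0,"az":0,"gripper":0}
    - {"dx":0,"dy":0,"dz":0,"ax":0,"ay":0,"az":0,"gripper":0}
    - {"dx":0,"dy":0,"dz":0,"ax":0,"ay":0,"az":0,"gripper":0}

```text
clock: 15.02
eef_pos: [551.9, -251.4, 154.3]
tool_rot: [3.141, 0.0, 1.367]
force: [0.2, 0.9, 0.7]
width: 0.0
gripper_force: 0.0
```

step_arm:
  plan:
    - {"dx":0.002,"dy":-0.001,"dz":0.015,"ax":0,"ay":0,"az":0,"gripper":0}
    - {"dx":0,"dy":0,"dz":0.015,"ax":0,"ay":0,"az":0,"gripper":0}
    - {"dx":0,"dy":0,"dz":0.01,"ax":0,"ay":0,"az":0,"gripper":0}
    - {"dx":0,"dy":0,"dz":0.01,"ax":0,"ay":0,"az":0,"gripper":0}
    - {"dx":0,"dy":0,"dz":0,"ax":0,"ay":0,"az":0,"gripper":0}
    - {"dx":0,"dy":0,"dz":0,"ax":0,"ay":0,"az":0,"gripper":0}

```text
clock: 15.78
eef_pos: [551.3, -250.9, 138.9]
tool_rot: [3.141, 0.0, 1.367]
force: [0.3, 0.2, 3.3]
width: -0.1
gripper_force: 1.8
```

step_arm:
  plan:
    - {"dx":0,"dy":0,"dz":0.01,"ax":0,"ay":0,"az":0,"gripper":0}
    - {"dx":0,"dy":0,"dz":0.008,"ax":0,"ay":0,"az":0,"gripper":0}
    - {"dx":0,"dy":0,"dz":0.005,"ax":0,"ay":0,"az":0,"gripper":0}
    - {"dx":0,"dy":0,"dz":0.003,"ax":0,"ay":0,"az":0,"gripper":0}
    - {"dx":0,"dy":0,"dz":0,"ax":0,"ay":0,"az":0,"gripper":0}
    - {"dx":0,"dy":0,"dz":0,"ax":0,"ay":0,"az":0,"gripper":0}

```text
clock: 16.52
eef_pos: [551.7, -250.9, 131.9]
tool_rot: [3.14, 0.0, 1.367]
force: [-1.0, -0.2, 10.7]
width: -0.1
gripper_force: 5.4
```

```bash
python3 - <<'E'
from h import *
s=ctrl.read_state(); print(s['eef_pos'],s['force'])
E
```

```text
[ 551.74970154 -250.91287018  131.89034799] [-0.98140554 -0.23814444 10.67524282]
```

step_arm:
  plan:
    - {"dx":0,"dy":0,"dz":0.004,"ax":0,"ay":0,"az":0,"gripper":0}
    - {"dx":0,"dy":0,"dz":0.003,"ax":0,"ay":0,"az":0,"gripper":0}
    - {"dx":0,"dy":0,"dz":0,"ax":0,"ay":0,"az":0,"gripper":0}
    - {"dx":0,"dy":0,"dz":0,"ax":0,"ay":0,"az":0,"gripper":0}

```text
clock: 17.02
eef_pos: [552.0, -251.0, 130.3]
tool_rot: [3.139, 0.001, 1.367]
force: [-2.1, 0.9, 14.3]
width: -0.0
gripper_force: 6.7
```

```bash
python3 - <<'E'
from h import *
im,s=shot('scene','s6'); print(s['eef_pos'],s['force'])
im2,t=shot('side','d6'); print(t['eef_pos'],t['force'])
a=cv2.resize(im['color'][170:220,240:300,::-1],(395,330),interpolation=cv2.INTER_CUBIC)
b=cv2.resize(im2['color'][165:215,220:280,::-1],(395,330),interpolation=cv2.INTER_CUBIC)
cv2.imwrite('pics/c6.png',np.hstack([a,b]))
E
```

```text
[ 552.02106661 -250.97924942  130.27659925] [-2.0687904   0.91220235 14.28318519]
[ 551.98201345 -250.94959114  130.26230962] [-2.15580479 -0.23859727 13.7745128 ]
```

View pics/c6.png

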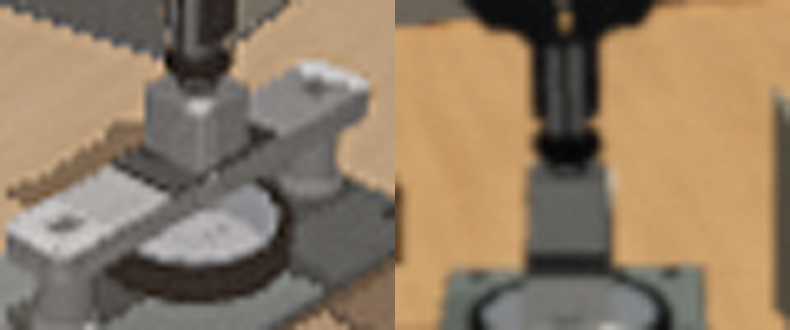

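The images show the tool square on the knob, which is almost at the barrel. The dark line can't be resolved, but force (14 N) and height both give about 13.6 mm of travel, so I add 0.4 mm and hold.

step_arm:
  plan:
    - {"dx":0,"dy":0,"dz":0.0014,"ax":0,"ay":0,"az":0,"gripper":0}
    - {"dx":0,"dy":0,"dz":0,"ax":0,"ay":0,"az":0,"gripper":0}
    - {"dx":0,"dy":0,"dz":0,"ax":0,"ay":0,"az":0,"gripper":0}
    - {"dx":0,"dy":0,"dz":0,"ax":0,"ay":0,"az":0,"gripper":0}
    - {"dx":0,"dy":0,"dz":0,"ax":0,"ay":0,"az":0,"gripper":0}

```text
clock: 17.75
eef_pos: [552.0, -251.0, 129.9]
tool_rot: [3.139, 0.001, 1.367]
force: [-2.8, 0.6, 13.4]
width: 0.3
gripper_force: 7.0
```

```bash
python3 - <<'E'
from h import *
F=[];Z=[];K=[]
v,u=np.mgrid[:384,:512]
for i in range(6):
    im=ctrl.get_image('side' if i%2 else 'scene'); s=ctrl.read_state(); F.append(s['force'][2]);Z.append(s['eef_pos'][2])
print(np.round(F,1),np.round(Z,2))
E
```

```text
[14.2 13.4 14.1 14.  14.1 14.7] [129.96 129.95 129.95 129.94 129.97 129.94]
```

step_arm:
  plan:
    - {"dx":0,"dy":0,"dz":0.0008,"ax":0,"ay":0,"az":0,"gripper":0}
    - {"dx":0,"dy":0,"dz":0,"ax":0,"ay":0,"az":0,"gripper":0}
    - {"dx":0,"dy":0,"dz":0,"ax":0,"ay":0,"az":0,"gripper":0}
    - {"dx":0,"dy":0,"dz":0,"ax":0,"ay":0,"az":0,"gripper":0}
    - {"dx":0,"dy":0,"dz":0,"ax":0,"ay":0,"az":0,"gripper":0}
    - {"dx":0,"dy":0,"dz":0,"ax":0,"ay":0,"az":0,"gripper":0}
    - {"dx":0,"dy":0,"dz":0,"ax":0,"ay":0,"az":0,"gripper":0}
    - {"dx":0,"dy":0,"dz":0,"ax":0,"ay":0,"az":0,"gripper":0}
    - {"dx":0,"dy":0,"dz":0,"ax":0,"ay":0,"az":0,"gripper":0}
    - {"dx":0,"dy":0,"dz":0,"ax":0,"ay":0,"az":0,"gripper":0}
    - {"dx":0,"dy":0,"dz":0,"ax":0,"ay":0,"az":0,"gripper":0}
    - {"dx":0,"dy":0,"dz":0,"ax":0,"ay":0,"az":0,"gripper":0}
    - {"dx":0,"dy":0,"dz":0,"ax":0,"ay":0,"az":0,"gripper":0}
    - {"dx":0,"dy":0,"dz":0,"ax":0,"ay":0,"az":0,"gripper":0}
    - {"dx":0,"dy":0,"dz":0,"ax":0,"ay":0,"az":0,"gripper":0}
    - {"dx":0,"dy":0,"dz":0,"ax":0,"ay":0,"az":0,"gripper":0}
    - {"dx":0,"dy":0,"dz":0,"ax":0,"ay":0,"az":0,"gripper":0}
    - {"dx":0,"dy":0,"dz":0,"ax":0,"ay":0,"az":0,"gripper":0}
    - {"dx":0,"dy":0,"dz":0,"ax":0,"ay":0,"az":0,"gripper":0}
    - {"dx":0,"dy":0,"dz":0,"ax":0,"ay":0,"az":0,"gripper":0}

```text
clock: 20.55
eef_pos: [552.1, -251.0, 129.8]
tool_rot: [3.139, 0.001, 1.367]
force: [-2.8, -0.1, 14.2]
width: 0.1
gripper_force: 7.2
```

step_arm:
  plan:
    - {"dx":0,"dy":0,"dz":0,"ax":0,"ay":0,"az":0,"gripper":0}
    - {"dx":0,"dy":0,"dz":0,"ax":0,"ay":0,"az":0,"gripper":0}
    - {"dx":0,"dy":0,"dz":0,"ax":0,"ay":0,"az":0,"gripper":0}
    - {"dx":0,"dy":0,"dz":0,"ax":0,"ay":0,"az":0,"gripper":0}

```text
clock: 21.05
eef_pos: [552.1, -251.0, 129.8]
tool_rot: [3.139, 0.001, 1.367]
force: [-2.2, -0.1, 14.4]
width: 0.2
gripper_force: 7.2
```

```bash
python3 - <<'E'
from h import *
s=ctrl.read_state(); print(s['clock'],s['eef_pos'],s['force']); print(ctrl.finish_job())
E
```

```text
21.05 [ 552.0821823  -251.02053337  129.76534855] [-2.21073896 -0.11041295 14.40734842]
the job is handed in; nothing more can be done
None
```

The bridge is seated on both pins, and the job was handed in at 21 s with the knob still held down after about 3 s at roughly 14 mm and 14 N; the dark line was too small to see, so the depth is judged from tool height and force.

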